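# Clamp a control board in the test fixture and key-start the tester

### The arm

A 7-joint arm with a two-finger parallel gripper is mounted at the origin on a cart in front of the work surface, level with it; the furniture and walls round the work are solid. World frame = base frame: x ahead of the robot, y to its left, z up, the work surface at z = 0. Lengths are in m, angles in rad, forces in N, time in s.
With the tool pointing down it reaches from about 0.425 to 0.925 m from the base axis. Payload 6.8 kg.
Tool frame: the origin (TCP) lies between the finger pads; the fingertips stand 14 mm ahead of it and the grasp point (between the pads) lies 5 mm behind it; z points along the fingers, y is the line along which they close (so a half turn about z gives the same grasp; the last joint's range is limited). The gripper opens to 85 mm and grips with 20 to 120 N. Pads are 22 mm wide; open, the fingers measure 114 mm over their backs; the gripper's body (76 mm by 85 mm) begins 54 mm behind the grasp point. The pads swing forward as they close: fully open they stand 13 mm farther back than shut.
Start: joints at [1.102, 0.477, 0.022, 1.555, -0.011, 1.109, -0.083], TCP at [0.238, -0.632, 0.245] pointing down, gripper open.
Joint ranges: [-2.96, 2.96], [-0.34, 2.1], [-1.41, 1.46], [0.24, 2.44], [-1.37, 4.51], [0.17, 1.92], [-2.96, 2.96]. Speed limits (rad/s): [2.39, 2.39, 3.14, 3.14, 3.14, 3.14, 3.14].

### API

Orientations are given as a rotation vector (axis times angle).
In Python, from bench import r, eyes, ticket gives the robot as it stands. The module is installed in compiled form; this text tells all that it offers.
- The arm moves only by the tool arm_command, never from a script. Its argument "plan" is text: rows parted by semicolons, each of 4 numbers parted by spaces: the shift along the tool's x, y, z in m, then the turn about the tool's z in degrees. In form: tx ty tz yaw; .... A call has 1 to 20 rows; each row shifts and turns the commanded pose from where the row before left it, along the tool's axes as they then stand; what a row does not reach is not made up. A row lasts 1/8 s, in which the tool goes at most 62.5 mm and 10.7 degrees, less where a joint would pass 70% of its speed; a pose out of reach is approached as far as the arm can. A call is refused whole if a number of a shift passes 0.0625 or a number of a turn 10.7, either way. A call with a gripper value outside its range is refused whole. "hand" is the closure, from -1 (fully open) to 1 (shut), set as the call begins (left out, the last holds). The fingers move at their own pace and stop on an object; "grip_force" is the grip in N (left out, the last holds). Time passes only in rows, so rows that do not move let the fingers close. It gives the time, the measured TCP pose, the force, the opening and the grip force at its end, in the units of the state.
- r.get_obs(): the state, without advancing time (a new reading comes with each control period).
- eyes.grab_frame(name): name is "side" or "top"; returns (picture, depth): 400x640x3 uint8, red, green, blue; 400x640 float32, m along the optical axis (not along the pixel's ray), 0 where there is no reading.
- eyes.calibration(name): a dict with "fov_y" (degrees; the focal length in pixels is half the picture's height over the tangent of half this angle, whatever the lens; pixels are square), "cx", "cy" (the principal point, pixels), "k1" (the pictures are not rectified: a ray, as slopes to the right and down, at radius r is drawn at 1 + k1 r^2 times it, then the intrinsics apply), "origin" and "attitude" of the camera in the world. Camera axes: x right, y up, looking along -z (the intrinsics and any distortion apply to the point x, -y, -z); pixel columns grow to the right and rows downward; lengths in m; the calibration is good to about 2 mm. A picture is of the moment at which its call begins. calibration takes no time and is no camera call.
- ticket.hand_in(): hands the job in; it is judged then, once.
The state is a dict: "clock": time; "joints": joint angles; "qvel": joint speeds; "tau": joint torques, N m; "tcp_pos": TCP position; "orientation": TCP orientation; "contact_force": force on the tool from outside, world axes, zero at the start; "moment": the same for the moment, N m; "grip_width": finger opening in m; "gripper_force": force on a finger pad.
Only numpy, scipy, OpenCV 4.12 (cv2) and the standard library are available. Lean on these libraries where they do the work, as an engineer would, in place of code of your own. Each camera call takes 0.05 s, during which the arm holds its last target. There are 200 camera calls.

### The job

Start the board test: push the loaded carrier fully home into the screw-down fixture, crank the handwheel clockwise until you feel its stop and back it off a quarter turn so that the probes are not left bottomed out. Then turn the red key on the tester console clockwise from OFF right through to START against its spring, hold it there for a moment and let it spring back by itself to RUN. Keep off the emergency stop and the signal tower, and do not shift the two bottles, the jar and the cutters standing and lying round about.

Things in the scene. Friction and masses are not known exactly. Their poses are not given: they have to be found in the camera images.
- fixture: Screw-down board test fixture, fixed to the bench. Origin: centre of its underside; own -x is its front, z up. Base 170 (x) by 150 (y) by 18 mm, two columns at x = +30, y = +-64 mm, a dark bridge on them (x = 7 to 53, y = -78 to 78, top 134 mm), black handwheel above. It and the console may swap places; both turn.
- carrier (a joint): Sliding carrier of the fixture with a green control board (fixed in it). Metres pulled out towards the fixture's front (-x): 0 = fully home against the end stop, 0.055 = fully out. It starts 0.03 to 0.05 out. It slides with 2 N of friction and stays where it is left.
- carrier_front (a point): Middle of the front face of the carrier's aluminium push plate (100 mm wide, 7 mm thick, upright, 18 to 66 mm above the bench); this point is 47 mm above the bench and moves with the carrier. Axes as the fixture's: the plate faces -x, push it along +x. Home, it is at x = -90.5 mm in the fixture, 65 mm in front of the handwheel's rim.
- handwheel (a joint): Handwheel of the fixture's spindle, radians, growing clockwise seen from above: 12.566 (two turns) is the hard stop with the clear pressure plate right down, 0 is plate right up. Starts anywhere between 3 and 6.2, so 1 to 1.5 turns remain. Friction 0.04 N m; it stays where it is left. A quarter turn is 1.571.
- wheel_axis (a point): Point on the handwheel's upright axis at the height of the middle of the crank grip, 178 mm above the bench (fixed in the fixture at x = +30, y = 0 mm). Axes as the fixture's. The wheel is 111 mm across, its rim and hub are no higher than 155 mm above the bench.
- grip_mid (a point): Middle of the black crank grip: upright, round, 21 mm in diameter, 40 mm tall (158 to 198 mm above the bench), on the wheel 42 mm from its axis. It spins freely on its pin, so it can be held at a constant gripper yaw while it goes round. Its position shows where the crank stands; its axes spin and mean nothing (z up).
- console: Tester console, fixed to the bench: light grey box, dark top, 125 (x) by 165 (y) mm, top at z = 60 mm. Origin: centre of its underside; own -x is its front, z up. Key switch at x = +4, y = +36 mm; paint marks round it show where the key's front wing points: white OFF (-x), green RUN, amber START (+y).
- barrel (a joint): Lock barrel of the key switch, radians, growing clockwise seen from above: 0 = OFF, 1.05 = RUN (its end stop). It carries the key, turns with it from OFF to RUN against 0.015 N m of friction and stays where it is left. Starts at OFF.
- key (a joint): Turn of the red key beyond its barrel, radians, clockwise from above: 0 = at rest, 0.55 = START (end stop). It moves only once the barrel is at RUN: a preloaded spring, 0.05 N m rising to 0.16 N m at START, drives it back to 0, so that the key, let go, springs back from START to RUN. The key's whole angle from OFF is barrel + key (START = 1.6).
- key_axis (a point): Point on the key's upright turning axis at the middle of its bow, 95 mm above the bench. Fixed in the console; axes as the console's.
- key_bow (a point): Middle of the key's flat red bow, on the turning axis, 95 mm above the bench. Bow: 64 mm wide (32 mm either side of the axis) along own x, 8 mm thick along own y, 79 to 112 mm above the bench; its -x end points to the console's front at OFF. Below it a 30 mm wide shoulder down to 73 mm; steel bezel up to 66 mm.
- estop (a joint): Emergency-stop mushroom, red over a yellow disc, on the console at x = -30, y = -52 mm, 39 mm across, its top 100 mm above the bench, the disc 52 mm. Metres pressed: 0 = out, 0.006 = right in. Not to be pressed.
- signal_tower: Signal tower on the console at x = +38, y = -58 mm: grey stem with green, amber and red lamps, 40 mm across, from 60 to 220 mm above the bench; origin at the centre of its foot. Fixed; not to be touched.
- flux_bottle: Amber flux bottle with white dropper, 36 mm across, 92 mm tall, standing on the bench between fixture and console. Origin: centre of its underside. Loose.
- ipa_bottle: White cleaner bottle with blue cap, 52 mm across, 125 mm tall, standing on the bench behind. Origin: centre of its underside. Loose.
- screw_jar: Small jar with black lid, 43 mm across, 46 mm tall, on the bench behind. Origin: centre of its underside. Loose.
- cutters: Flush cutters with red grips, 120 mm long along own y, 45 mm wide, 12 mm high, lying on the right of the bench. Origin: centre of the underside. Loose.

How it is judged:
On the way, in this order (a step that is already met when the one before it is completed fails the run):
1. the carrier is pushed fully home (within 3 mm) (value of joint carrier below 0.003 m), for 0.2 s.
2. the handwheel is cranked clockwise to its stop (within 0.12 rad) (value of joint handwheel above 12.446 rad), for 0.1 s.
3. the handwheel is backed off a quarter turn (66 to 115 degrees from the stop) (value of joint handwheel between 10.566 and 11.416 rad), for 0.2 s.
4. the key is turned to START (within 0.13 rad of its end stop) and held there for 0.2 s (value of joint barrel above 0.95 rad and value of joint key above 0.42 rad), for 0.2 s.
At the end, for the whole second after the job is handed in: The carrier is home (within 4 mm), the handwheel rests a quarter turn (66 to 115 degrees) back from its stop, and the key rests at RUN (barrel above 0.9 rad, key sprung back to under 0.08 rad) after having been at START (all of step 3 and value of joint carrier below 0.004 m and value of joint barrel above 0.9 rad and value of joint key below 0.08 rad and velocity of joint key between -0.05 and 0.05 rad/s); the robot touches nothing.
It fails at once if the pressure plate is wound down (handwheel beyond 7.5 rad) while the carrier is more than 6 mm from home (value of joint handwheel above 7.5 rad and value of joint carrier above 0.006 m).
It fails at once if the key is turned on (beyond 0.4 rad) while the board is not clamped (handwheel more than 2.2 rad from its stop) (value of joint barrel above 0.4 rad and value of joint handwheel below 10.366 rad).
It fails at once if the emergency stop is pressed by more than 3 mm (value of joint estop above 0.003 m).
It fails at once if the signal tower is struck (more than 2 N) (contact force between signal_tower and anything else above 2 N).
It fails at once if a bottle, the jar or the pair of cutters is shifted by more than 20 mm (distance of any of flux_bottle, ipa_bottle, screw_jar, cutters from where it was at the start of the episode above 0.02 m).
It also fails if it takes over 72 s, if anything falls off the work surface, if the arm or the gripper's body presses on something with over 40 N, if the wrist force passes 120 N, or if a joint passes its speed limit or range.

## Working session

There is one attempt and no reset: what is moved stays moved. The work goes in short steps, Python scripts to look and compute and a tool call to move; the robot and the scene stay as the last step left them, time stands still between calls to the robot, and variables do not carry over. Pictures are saved under pics/ and viewed, at most 10 in all, crops included, and the job is handed in when it is done.

Besides the shell and the picture viewer there is one more tool, called after "Request:" as a command line: name --argument value ..., lists and objects as JSON in quotes. arm_command: Moves the arm, as the interface text tells. Its arguments: {"type":"object","properties":{"plan":{"type":"string"},"hand":{"type":"number"},"grip_force":{"type":"number"}},"required":["plan"]}

```bash
mkdir -p pics
cat > h.py <<'E'
import numpy as np, cv2
from bench import r, eyes, ticket
from scipy.spatial.transform import Rotation as R
def cal(n):
    c=eyes.calibration(n); f=200/np.tan(np.radians(c['fov_y'])/2)
    a=np.array(c['attitude'],float)
    M=R.from_rotvec(a).as_matrix() if a.shape==(3,) else (a if a.shape==(3,3) else R.from_quat(a).as_matrix())
    return c,f,M,np.array(c['origin'])
def cloud(n,d):
    c,f,M,o=cal(n)
    K=np.array([[f,0,c['cx']],[0,f,c['cy']],[0,0,1.]])
    v,u=np.mgrid[0:400,0:640]
    p=cv2.undistortPoints(np.stack([u,v],-1).reshape(-1,1,2).astype(float),K,np.array([c['k1'],0,0,0.])).reshape(400,640,2)
    P=np.stack([p[...,0]*d,-p[...,1]*d,-d],-1)@M.T+o
    P[d<=0]=np.nan
    return P
def grab(n,save=None):
    im,d=eyes.grab_frame(n)
    if save: cv2.imwrite('pics/'+save,im[...,::-1])
    return im,d,cloud(n,d)
def state():
    s=r.get_obs(); print({k:np.round(s[k],4).tolist() for k in ('clock','tcp_pos','orientation','contact_force','grip_width','joints')})
E
python3 - <<'E'
from h import *
for n in('top','side'):
    print(eyes.calibration(n))
    im,d,P=grab(n,n+'0.png'); np.savez(n+'0.npz',im=im,P=P)
state(); print(R.from_rotvec(r.get_obs()['orientation']).as_matrix().round(3))
E
```

```text
{'fov_y': 53.03952008606983, 'cx': 323.94304849065645, 'cy': 199.50115101440986, 'k1': 0.004942945210328064, 'origin': array([ 0.31380079, -0.26019209,  1.29360956]), 'attitude': array([ 0.17196316, -0.17648544, -1.61136367])}
{'fov_y': 52.036238879319704, 'cx': 320.73484439725553, 'cy': 202.08304947361307, 'k1': 0.010433094780798534, 'origin': array([ 0.49182808, -1.09959996,  0.82041291]), 'attitude': array([ 0.88832101, -0.03320644, -0.07263389])}
{'clock': 0.1, 'tcp_pos': [0.2381, -0.6311, 0.2444], 'orientation': [-3.0891, -0.5634, 0.0006], 'contact_force': [1.0361, -0.129, -0.0112], 'grip_width': 0.0853, 'joints': [1.1019, 0.4777, 0.0223, 1.5563, -0.0115, 1.1093, -0.0831]}
[[ 0.936  0.353 -0.001]
 [ 0.353 -0.936  0.001]
 [-0.    -0.002 -1.   ]]
```

View pics/top0.png

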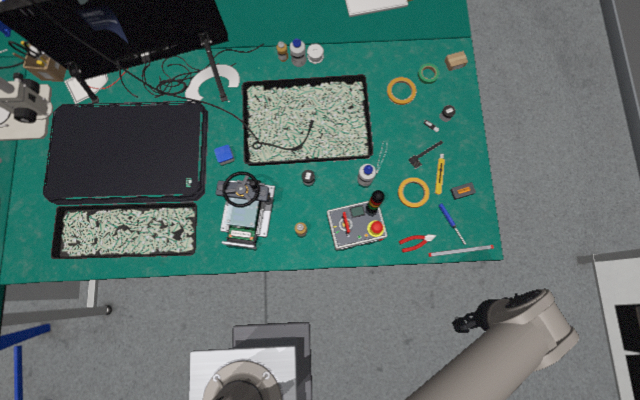

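View pics/side0.png

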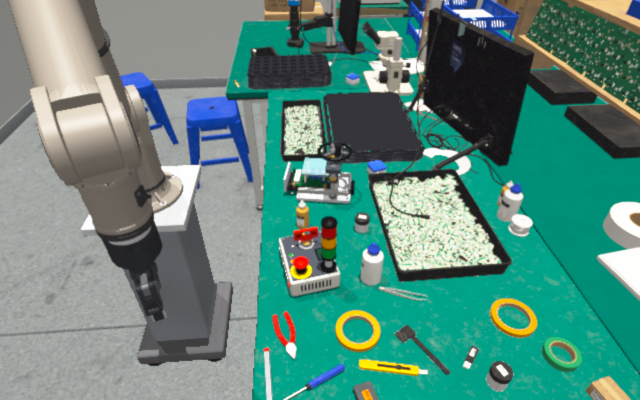

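Top view: fixture at about (240,210) with handwheel (241,189); console at (357,227) with key (347,222), e-stop (376,228), tower (375,203); flux bottle at (300,229). Side view: fixture (322,180), console (310,262).

Run:
```python
from h import *
D=np.load('top0.npz'); im,P=D['im'],D['P']
a=cv2.resize(im[165:260,205:400],None,fx=4,fy=4,interpolation=cv2.INTER_CUBIC)
cv2.imwrite('pics/crop0.png',a[...,::-1])
v,u=np.mgrid[0:400,0:640]
def reg(u0,u1,v0,v1,z0,z1,extra=None):
    m=(u>=u0)&(u<=u1)&(v>=v0)&(v<=v1)&(P[...,2]>z0)&(P[...,2]<z1)
    if extra is not None: m&=extra
    return P[m]
hsv=cv2.cvtColor(im,cv2.COLOR_RGB2HSV)
red=((hsv[...,0]<8)|(hsv[...,0]>172))&(hsv[...,1]>150)&(hsv[...,2]>80)
print('bench z',np.nanmedian(P[240:260,260:290,2]))
q=reg(205,285,165,220,.158,.21); print('grip',len(q),np.median(q,0),q.min(0),q.max(0))
q=reg(205,285,165,220,.137,.157); print('wheel',len(q),cv2.minEnclosingCircle(q[:,:2].astype(np.float32)))
q=reg(205,285,165,260,.012,.024); print('base',len(q),cv2.minAreaRect(q[:,:2].astype(np.float32)))
q=reg(205,285,165,260,.12,.136); print('bridge',len(q),cv2.minAreaRect(q[:,:2].astype(np.float32)))
q=reg(205,285,215,260,.056,.075); print('plate',len(q),cv2.minAreaRect(q[:,:2].astype(np.float32)))
q=reg(320,395,195,255,.05,.067); print('console',len(q),cv2.minAreaRect(q[:,:2].astype(np.float32)))
q=reg(325,362,195,255,.08,.125,red); print('key',len(q),q.mean(0),cv2.minAreaRect(q[:,:2].astype(np.float32)))
q=reg(362,395,215,255,.08,.125,red); print('estop',len(q),cv2.minEnclosingCircle(q[:,:2].astype(np.float32)))
q=reg(362,390,185,220,.19,.25); print('tower',len(q),np.median(q,0))
q=reg(290,312,215,240,.03,.12); print('flux',len(q),np.median(q,0),q.max(0))
q=reg(355,380,160,190,.06,.15); print('ipa',len(q),np.median(q,0))
q=reg(300,318,168,186,.03,.06); print('jar',len(q),np.median(q,0))
```

```text
bench z -3.7775426386055244e-05
grip 64 [ 0.61352019 -0.0686959   0.19388544] [ 0.58817332 -0.07613532  0.15802912] [0.62722927 0.0264369  0.20110571]
wheel 643 ((0.6193087100982666, -0.02504217065870762), 0.07459555566310883)
base 440 ((0.6055489182472229, -0.013857170939445496), (0.3133220970630646, 0.20060718059539795), 13.708359718322754)
bridge 360 ((0.6134413480758667, -0.02481156587600708), (0.1557086557149887, 0.04625062644481659), 79.95122528076172)
plate 85 ((0.47822320461273193, -0.0005081705749034882), (0.10066644847393036, 0.04018096998333931), 79.25363159179688)
console 1689 ((0.510896623134613, -0.3672107458114624), (0.12480437755584717, 0.16524870693683624), 10.341474533081055)
key 53 [ 0.50543105 -0.33152665  0.11114814] ((0.5070515275001526, -0.33127260208129883), (0.06076537445187569, 0.007605243474245071), 11.55670166015625)
estop 103 ((0.49009424448013306, -0.426087886095047), 0.01846260204911232)
tower 148 [ 0.55723609 -0.41571276  0.21471287]
flux 119 [ 0.49938847 -0.19310695  0.066492  ] [ 0.52255726 -0.17320552  0.09555919]
ipa 234 [ 0.66172656 -0.40466943  0.08950866]
jar 141 [ 0.67370555 -0.21976336  0.04595301]
```

View pics/crop0.png

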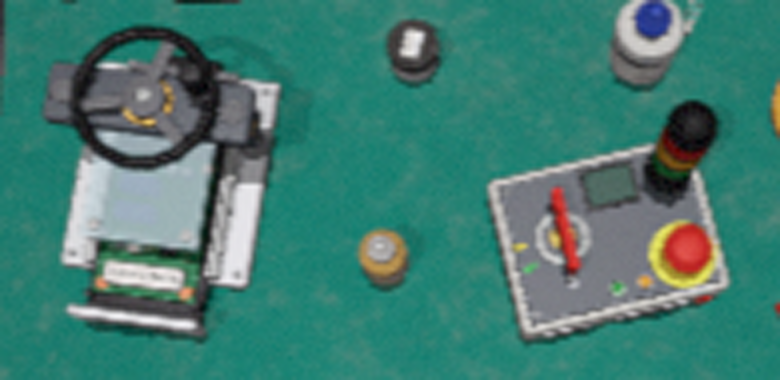

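```bash
cat >> h.py <<'E'
def to(x,y,z,yaw):
    "turn (deg about tool z), then shift in the turned tool axes"
    s=r.get_obs(); M=R.from_rotvec(s['orientation']).as_matrix()
    now=np.degrees(np.arctan2(M[1,0],M[0,0])); t=now-yaw
    a=np.radians(yaw); d=np.array([x,y,z])-s['tcp_pos']
    print('at',np.round(s['tcp_pos'],4),'yaw %.1f'%now,'F',np.round(s['contact_force'],1),'t %.2f'%s['clock'],'w %.4f'%s['grip_width'])
    print('turn %.1f'%t,'shift',np.round([d[0]*np.cos(a)+d[1]*np.sin(a),d[0]*np.sin(a)-d[1]*np.cos(a),-d[2]],4))
E
python3 - <<'E'
from h import *
D=np.load('top0.npz'); P=D['P'].reshape(-1,3); A=np.array([.6134,-.0248]); a=np.radians(-10.1)
L=(P[:,:2]-A)@np.array([[np.cos(a),-np.sin(a)],[np.sin(a),np.cos(a)]])
m=(abs(L[:,1])<.06)&(P[:,2]>.045)&(P[:,2]<.075)&(L[:,0]<-.11)
print(np.histogram(L[m,0],bins=np.arange(-.2,-.1,.005)), L[m&(L[:,0]<-.14),1].min(),L[m&(L[:,0]<-.14),1].max())
m=(P[:,2]>.145)&(P[:,2]<.16)&(np.hypot(*L.T)<.065); q=P[m,:2].astype(np.float32); print(cv2.minEnclosingCircle(q))
m=(P[:,2]>.185)&(P[:,2]<.203)&(np.hypot(*L.T)<.065); q=P[m,:2].astype(np.float32); print('grip',cv2.minEnclosingCircle(q))
S=np.load('side0.npz')['P'].reshape(-1,3); m=(S[:,2]>.185)&(S[:,2]<.203)&(np.hypot(*(S[:,:2]-A).T)<.065); print('grip side',m.sum(),cv2.minEnclosingCircle(S[m,:2].astype(np.float32)))
to(.435,.007,.245,-10)
E
```

```text
(array([ 0,  0,  0,  0,  0,  0,  0,  0, 45, 51,  1,  0,  2,  1, 15, 33, 29,
       25,  0]), array([-0.2  , -0.195, -0.19 , -0.185, -0.18 , -0.175, -0.17 , -0.165,
       -0.16 , -0.155, -0.15 , -0.145, -0.14 , -0.135, -0.13 , -0.125,
       -0.12 , -0.115, -0.11 , -0.105])) -0.0595884792963623 0.05073222737512914
((0.6139079928398132, -0.02505072019994259), 0.05520818755030632)
grip ((0.6177114248275757, -0.06740200519561768), 0.01004331186413765)
grip side 36 ((0.6188291907310486, -0.071169912815094), 0.010031613521277905)
at [ 0.2381 -0.6311  0.2444] yaw 20.7 F [ 1.  -0.1 -0. ] t 0.10 w 0.0853
turn 30.7 shift [ 8.310e-02 -6.626e-01 -6.000e-04]
```

Request:
arm_command --plan "0 0 0 10.2;0 0 0 10.2;0 0 0 10.3;0.007 -0.055 0 0;0.007 -0.055 0 0;0.007 -0.055 0 0;0.007 -0.055 0 0;0.007 -0.055 0 0;0.007 -0.055 0 0;0.007 -0.055 0 0;0.007 -0.055 0 0;0.007 -0.055 0 0;0.007 -0.055 0 0;0.007 -0.055 0 0;0.006 -0.055 0 0;0 0 0 0" --hand 1 --grip_force 60

```text
clock: 2.1
tcp_pos: [0.4356, 0.0081, 0.2454]
orientation: [-3.129, 0.262, -0.001]
contact_force: [0.3, -0.1, -0.1]
grip_width: 0.0004
gripper_force: 0.0
```

Run:
```python
from h import *
to(.436,.007,.055,-10.1)
```

```text
at [0.4356 0.0081 0.2454] yaw -9.6 F [ 0.3 -0.1 -0.1] t 2.10 w 0.0004
turn 0.5 shift [0.0006 0.001  0.1904]
```

Request:
arm_command --plan "0 0.001 0.045 0.5;0 0 0.045 0;0 0 0.045 0;0 0 0.045 0;0 0 0.01 0;0 0 0 0;0.015 0 0 0;0.015 0 0 0;0.008 0 0 0;0 0 0 0"

```text
clock: 3.35
tcp_pos: [0.4738, -0.0041, 0.0558]
orientation: [-3.128, 0.289, -0.004]
contact_force: [0.2, -0.2, -0.7]
grip_width: 0.0004
gripper_force: 0.0
```

Request:
arm_command --plan "0.005 0 0 0;0.004 0 0 0;0.002 0 0 0;0 0 0 0;0 0 0 0"

```text
clock: 3.98
tcp_pos: [0.4832, -0.0061, 0.0553]
orientation: [-3.128, 0.288, -0.001]
contact_force: [-0.4, 0.3, -0.6]
grip_width: -0.0001
gripper_force: 0.2
```

Run:
```python
from h import *
im,d,P=grab('side','side1.png'); cv2.imwrite('pics/side1c.png',cv2.resize(im[130:220,250:390],None,fx=5,fy=5,interpolation=cv2.INTER_CUBIC)[...,::-1])
```

```text
(no output)
```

View pics/side1c.png

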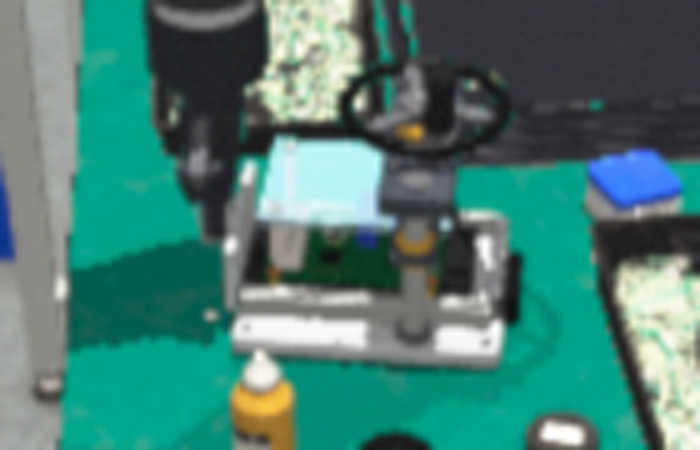

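The crop shows the fingers (215,230) at the push plate (238,230), which has moved in almost to the base edge. I push on until the force rises.

Request:
arm_command --plan "0.004 0 0 0;0.003 0 0 0;0 0 0 0;0 0 0 0"

```text
clock: 4.53
tcp_pos: [0.4849, -0.0066, 0.0545]
orientation: [3.127, -0.286, -0.015]
contact_force: [-13.4, 4.1, 10.6]
grip_width: 0.0001
gripper_force: 7.1
```

Request:
arm_command --plan "-0.015 0 0 0;-0.01 0 0 0;0 0 -0.06 0;0 0 -0.06 0;0 0 -0.06 0;0 0 -0.03 0;0 0 0 0" --hand -1

```text
clock: 5.4
tcp_pos: [0.467, -0.0027, 0.2681]
orientation: [-3.128, 0.289, -0.011]
contact_force: [-0.2, -1.5, -1.4]
grip_width: 0.0854
gripper_force: 0.0
```

Run:
```python
from h import *
to(.618,-.068,.18,-10)
im,d,P=grab('top'); P=P.reshape(-1,3); A=np.array([.614,-.025]);a=np.radians(-10.1)
L=(P[:,:2]-A)@np.array([[np.cos(a),-np.sin(a)],[np.sin(a),np.cos(a)]])
m=(abs(L[:,1])<.06)&(P[:,2]>.055)&(P[:,2]<.072)&(L[:,0]<-.09)&(L[:,0]>-.17); print(np.histogram(L[m,0],bins=np.arange(-.17,-.1,.004)))
```

```text
at [ 0.467  -0.0027  0.2681] yaw -10.6 F [-0.2 -1.5 -1.4] t 5.40 w 0.0854
turn -0.6 shift [0.1601 0.0381 0.0881]
(array([ 0,  0,  0,  0,  0,  0,  0,  0,  0,  0,  0,  0, 10, 12,  3,  0,  0]), array([-0.17 , -0.166, -0.162, -0.158, -0.154, -0.15 , -0.146, -0.142,
       -0.138, -0.134, -0.13 , -0.126, -0.122, -0.118, -0.114, -0.11 ,
       -0.106, -0.102]))
```

Plate face at about -121 mm: the carrier is home. Next, the crank grip.

Request:
arm_command --plan "0.05 0.013 0 -0.6;0.055 0.013 0 0;0.055 0.012 0 0;0 0 0 0;0 0 0.03 0;0 0 0.03 0;0 0 0.028 0;0 0 0 0"

```text
clock: 6.45
tcp_pos: [0.6131, -0.0678, 0.1739]
orientation: [3.13, -0.271, -0.011]
contact_force: [-0.4, 0.1, 0.5]
grip_width: 0.0853
gripper_force: 0.0
```

Request:
arm_command --plan "0 0 0 0;0 0 0 0;0 0 0 0;0 0 0 0" --hand 1 --grip_force 40

```text
clock: 6.95
tcp_pos: [0.6165, -0.0683, 0.1782]
orientation: [3.13, -0.272, 0.002]
contact_force: [-0.4, -0.6, 2.8]
grip_width: 0.0188
gripper_force: 38.9
```

Run:
```python
from h import *
to(.618,-.068,.18,-10)
im,d=eyes.grab_frame('side'); cv2.imwrite('pics/side2c.png',cv2.resize(im[120:220,250:390],None,fx=5,fy=5,interpolation=cv2.INTER_CUBIC)[...,::-1])
```

```text
at [ 0.6165 -0.0683  0.1782] yaw -9.9 F [-0.4 -0.6  2.8] t 6.95 w 0.0188
turn 0.1 shift [ 0.0014 -0.0006 -0.0018]
```

View pics/side2c.png

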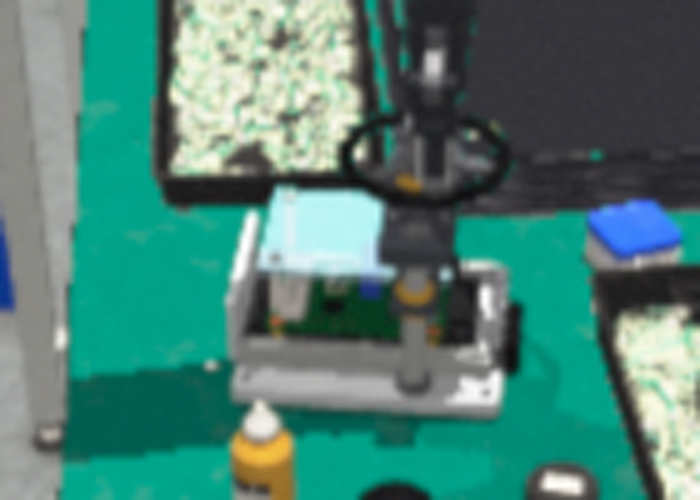

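The fingers hold the crank grip at about (430,150) and the plate stands home at (240,270). Half a turn first.

Request:
arm_command --plan "-0.0145 0.001 0 0;-0.014 -0.004 0 0;-0.0118 -0.0086 0 0;-0.0082 -0.0121 0 0;-0.0035 -0.0141 0 0;0.0015 -0.0145 0 0;0.0064 -0.0131 0 0;0.0105 -0.0101 0 0;0.0133 -0.0059 0 0;0 0 0 0"

```text
clock: 8.25
tcp_pos: [0.6112, 0.0155, 0.1781]
orientation: [3.13, -0.272, 0.003]
contact_force: [0.2, -2.0, 7.4]
grip_width: 0.0192
gripper_force: 40.1
```

Request:
arm_command --plan "0.0145 -0.001 0 0;0.014 0.004 0 0;0.0118 0.0086 0 0;0.0082 0.0121 0 0;0.0035 0.0141 0 0;-0.0015 0.0145 0 0;-0.0064 0.0131 0 0;-0.0105 0.0101 0 0;-0.0133 0.0059 0 0;0 0 0 0"

```text
clock: 9.5
tcp_pos: [0.6151, -0.0684, 0.1781]
orientation: [3.129, -0.272, 0.0]
contact_force: [-1.5, -2.0, 6.7]
grip_width: 0.019
gripper_force: 40.1
```

Request:
arm_command --plan "-0.0145 0.001 0 0;0 0 0 0;-0.014 -0.004 0 0;0 0 0 0"

```text
clock: 10.0
tcp_pos: [0.5872, -0.0599, 0.1781]
orientation: [3.129, -0.271, -0.001]
contact_force: [-0.9, -1.4, 9.3]
grip_width: 0.0189
gripper_force: 40.4
```

Request:
arm_command --plan "-0.0118 -0.0086 0 0;0 0 0 0;0 0 0 0"

```text
clock: 10.38
tcp_pos: [0.5774, -0.0493, 0.178]
orientation: [3.13, -0.271, -0.001]
contact_force: [-3.3, -1.8, 9.5]
grip_width: 0.0188
gripper_force: 40.5
```

Request:
arm_command --plan "-0.0082 -0.0121 0 0;0 0 0 0;0 0 0 0"

```text
clock: 10.75
tcp_pos: [0.5716, -0.0354, 0.1781]
orientation: [-3.13, 0.27, 0.001]
contact_force: [-2.4, 0.7, 9.5]
grip_width: 0.0193
gripper_force: 40.5
```

Request:
arm_command --plan "-0.0035 -0.0141 0 0;0 0 0 0;0 0 0 0"

```text
clock: 11.12
tcp_pos: [0.5711, -0.0205, 0.1781]
orientation: [-3.129, 0.27, -0.001]
contact_force: [-0.5, 1.7, 8.8]
grip_width: 0.0188
gripper_force: 40.3
```

Request:
arm_command --plan "0.0015 -0.0145 0 0;0 0 0 0;0 0 0 0"

```text
clock: 11.5
tcp_pos: [0.5715, -0.0183, 0.1779]
orientation: [3.115, -0.283, -0.01]
contact_force: [-13.0, -24.6, 21.7]
grip_width: 0.0187
gripper_force: 42.5
```

The force jumped to 28 N along the tangent: stop reached. Backing off a quarter turn.

Request:
arm_command --plan "-0.0015 0.0145 0 0;0.0035 0.0141 0 0;0.0082 0.0121 0 0;0.0118 0.0086 0 0;0.014 0.004 0 0;0.005 0 0 0;0 0 0 0;0 0 0 0"

```text
clock: 12.5
tcp_pos: [0.6067, -0.068, 0.1781]
orientation: [3.129, -0.273, 0.002]
contact_force: [1.0, -1.9, 6.6]
grip_width: 0.0185
gripper_force: 40.5
```

Request:
arm_command --plan "0 0 0 0;0 0 0 0;0 0 0 0" --hand -1

```text
clock: 12.88
tcp_pos: [0.6059, -0.0672, 0.1768]
orientation: [-3.13, 0.271, 0.002]
contact_force: [-0.2, 0.3, -0.5]
grip_width: 0.0722
gripper_force: 0.0
```

Request:
arm_command --plan "0 0 -0.04 0;0 0 -0.05 0;0 0 0 0"

```text
clock: 13.25
tcp_pos: [0.6089, -0.0672, 0.2716]
orientation: [-3.129, 0.272, -0.012]
contact_force: [-0.7, -0.1, -0.0]
grip_width: 0.0857
gripper_force: 0.0
```

Run:
```python
from h import *
to(.5085,-.3315,.27,10.5)
```

```text
at [ 0.6089 -0.0672  0.2716] yaw -9.9 F [-0.7 -0.1 -0. ] t 13.25 w 0.0857
turn -20.4 shift [-0.1469  0.2416  0.0016]
```

Request:
arm_command --plan "0 0 0 -10.2;0 0 0 -10.2;-0.0245 0.04 0 0;-0.0245 0.04 0 0;-0.0245 0.04 0 0;-0.0245 0.04 0 0;-0.0245 0.04 0 0;-0.0245 0.0415 0 0;0 0 0 0"

```text
clock: 14.38
tcp_pos: [0.5027, -0.3365, 0.266]
orientation: [3.129, 0.274, -0.005]
contact_force: [-0.5, 0.8, 0.0]
grip_width: 0.0851
gripper_force: 0.0
```

Run:
```python
from h import *
A=np.array([.614,-.025])
for n in('top','side'):
    im,d,P=grab(n,n+'3.png'); P=P.reshape(-1,3)
    m=(P[:,2]>.185)&(P[:,2]<.203)&(np.hypot(*(P[:,:2]-A).T)<.065)
    c=np.array(cv2.minEnclosingCircle(P[m,:2].astype(np.float32))[0]) if m.any() else np.nan*A
    print(n,m.sum(),c,np.degrees(np.arctan2(*(c-A)[::-1])))
cv2.imwrite('pics/s3c.png',cv2.resize(im[190:310,250:410],None,fx=5,fy=5,interpolation=cv2.INTER_CUBIC)[...,::-1])
to(.5085,-.3315,.1,10.5)
```

```text
top 40 [ 0.60672981 -0.0674084 ] -99.72781936471183
side 35 [ 0.60960847 -0.07147593] -95.39787353371655
at [ 0.5054 -0.3316  0.2663] yaw 10.4 F [ 0.9  0.7 -0. ] t 14.47 w 0.0854
turn -0.1 shift [0.0031 0.0005 0.1663]
```

View pics/s3c.png

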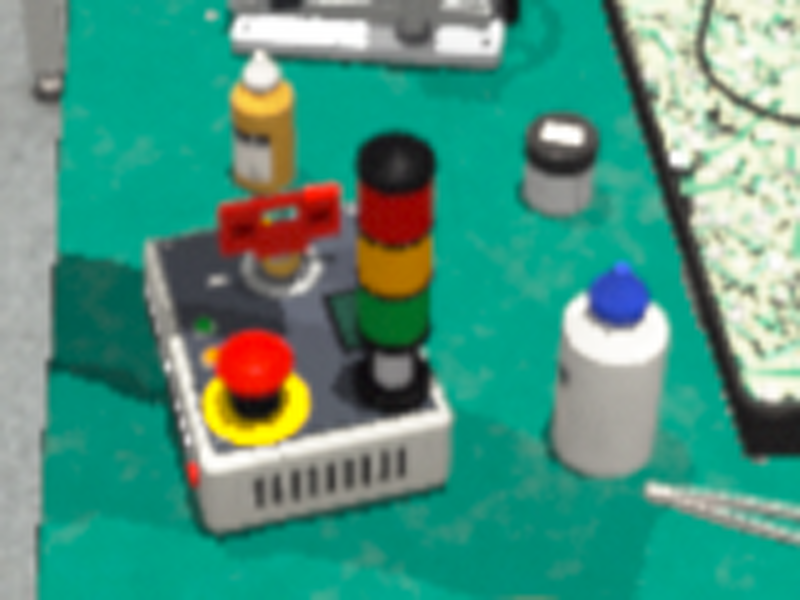

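Key bow at (280,220), still at OFF and clear; e-stop (255,370) and tower (395,250) lie outside the gripper's path. Descending on the key.

Request:
arm_command --plan "0.003 0 0.05 0;0 0 0.05 0;0 0 0.05 0;0 0 0.018 0;0 0 0 0;0 0 0 0"

```text
clock: 15.22
tcp_pos: [0.5104, -0.3315, 0.1013]
orientation: [3.127, 0.287, 0.004]
contact_force: [-0.1, 0.1, 0.1]
grip_width: 0.0854
gripper_force: 0.0
```

Request:
arm_command --plan "0 0 0 0;0 0 0 0;0 0 0 0;0 0 0 0" --hand 1 --grip_force 50

```text
clock: 15.72
tcp_pos: [0.5089, -0.3313, 0.0995]
orientation: [3.128, 0.287, 0.0]
contact_force: [-0.2, 0.5, 0.9]
grip_width: 0.0124
gripper_force: 0.5
```

Run:
```python
from h import *
to(.5085,-.3315,.098,10.5); print(r.get_obs()['moment'])
```

```text
at [ 0.5089 -0.3313  0.0995] yaw 10.5 F [-0.2  0.5  0.9] t 15.72 w 0.0124
turn -0.0 shift [-0.0004  0.0001  0.0015]
[-0.14341561  0.01736064 -0.00374342]
```

Request:
arm_command --plan "0 0 0 0;0 0 0 0;0 0 0 0;0 0 0 10;0 0 0 10;0 0 0 10;0 0 0 10;0 0 0 10;0 0 0 5;0 0 0 0"

```text
clock: 16.98
tcp_pos: [0.5092, -0.3336, 0.0997]
orientation: [2.904, -1.193, 0.004]
contact_force: [0.5, -7.0, -1.9]
grip_width: 0.0073
gripper_force: 51.7
```

Run:
```python
from h import *
to(.5085,-.3315,.098,-81.2); print(r.get_obs()['moment'],r.get_obs()['joints'])
```

```text
at [ 0.5092 -0.3336  0.0997] yaw -44.7 F [ 0.5 -7.  -1.9] t 16.98 w 0.0073
turn 36.5 shift [-0.0022  0.0003  0.0017]
[-1.43793651 -0.32875532  0.04023028] [ 0.48120923  0.53586816 -0.00636738  1.8384526   0.00798619  0.76424269
 -1.88030742]
```

Request:
arm_command --plan "0 0 0 8;0 0 0 8;0 0 0 8;0 0 0 8;0 0 0 4;0 0 0 3;0 0 0 0;0 0 0 0;0 0 0 0;0 0 0 0"

```text
clock: 18.23
tcp_pos: [0.5089, -0.3339, 0.0997]
orientation: [2.342, -2.09, 0.006]
contact_force: [0.6, -7.6, -0.1]
grip_width: 0.0071
gripper_force: 53.0
```

Run:
```python
from h import *
to(.5085,-.3315,.098,-81.2); print(r.get_obs()['moment'],r.get_obs()['contact_force'])
im,d=eyes.grab_frame('side'); cv2.imwrite('pics/s4c.png',cv2.resize(im[200:300,260:380],None,fx=5,fy=5,interpolation=cv2.INTER_CUBIC)[...,::-1])
```

```text
at [ 0.5089 -0.3339  0.0997] yaw -83.5 F [ 0.6 -7.6 -0.1] t 18.23 w 0.0071
turn -2.3 shift [-0.0024  0.      0.0017]
[-1.78512777 -0.12415679  0.68912873] [ 0.55545175 -7.60608496 -0.13990493]
```

View pics/s4c.png

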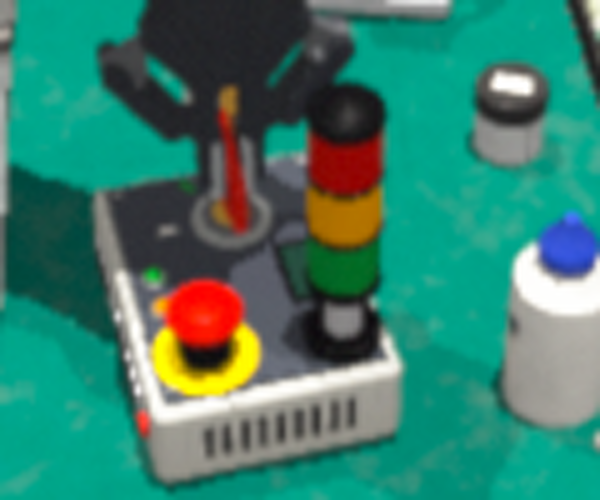

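The key (235,175) has swung square to its OFF direction and the moment of 0.69 N m shows the START end stop. Releasing it.

Request:
arm_command --plan "0 0 0 0;0 0 0 0;0 0 0 0;0 0 0 0;0 0 0 0;0 0 -0.05 0;0 0 -0.05 0;0 0 -0.05 0;0 0 0 0" --hand -1

```text
clock: 19.4
tcp_pos: [0.511, -0.3326, 0.254]
orientation: [-2.341, 2.091, -0.013]
contact_force: [-0.1, 0.7, -0.6]
grip_width: 0.0856
gripper_force: 0.0
```

Run:
```python
from h import *
im,d,P=grab('side'); cv2.imwrite('pics/s5c.png',cv2.resize(im[130:300,250:390],None,fx=4,fy=3.5,interpolation=cv2.INTER_CUBIC)[...,::-1])
hsv=cv2.cvtColor(im,cv2.COLOR_RGB2HSV)
m=((hsv[...,0]<8)|(hsv[...,0]>172))&(hsv[...,1]>150)&(P[...,2]>.08)&(P[...,2]<.12)&(np.hypot(P[...,0]-.5085,P[...,1]+.3315)<.045)
q=P[m]; l=cv2.fitLine(q[:,:2].astype(np.float32),cv2.DIST_HUBER,0,.01,.01).ravel(); print(len(q),'key angle from OFF cw',(10.5-np.degrees(np.arctan2(l[1],l[0])))%180)
A=np.array([.614,-.025]);P=P.reshape(-1,3);m=(P[:,2]>.185)&(P[:,2]<.203)&(np.hypot(*(P[:,:2]-A).T)<.065);print(cv2.minEnclosingCircle(P[m,:2].astype(np.float32)))
state()
```

```text
173 key angle from OFF cw 59.49444
((0.6123138666152954, -0.07191602140665054), 0.008500947616994381)
{'clock': 19.45, 'tcp_pos': [0.5098, -0.3317, 0.2513], 'orientation': [-2.3423, 2.0916, -0.0062], 'contact_force': [-0.4502, -0.4774, -0.923], 'grip_width': 0.0855, 'joints': [0.3195, 0.3616, 0.2008, 1.7299, -0.0817, 1.0541, -2.4808]}
```

View pics/s5c.png

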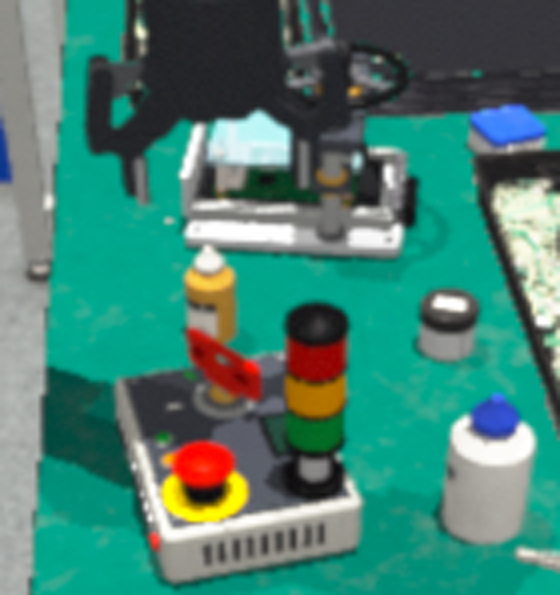

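The key (225,365) has sprung back to 59.5°, which is RUN (60°). The carrier and wheel are unmoved, and the gripper is clear of everything.

```bash
python3 -c "
from bench import ticket
print(ticket.hand_in())"
```

```text
the job is handed in; nothing more can be done
None
```

The job is handed in at about 19.5 s of the 72 s allowed, with no verdict returned: the carrier is home, the handwheel was cranked to its stop and backed off about a quarter turn, and the key was held at START and sprang back to RUN (59.5° measured, nominal 60°).

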